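Latch the tall cabinet on the barber's desk

ROBOT

A 7-joint arm with a two-finger parallel gripper is mounted at the origin on a cart in front of the work surface, level with it; the furniture and walls round the work are solid. World frame = base frame: x ahead of the robot, y to its left, z up, the work surface at z = 0. Lengths are in m, angles in rad, forces in N, time in s.
With the tool pointing down it reaches from about 0.425 to 0.825 m from the base axis. Payload 3.6 kg.
Tool frame: the origin (TCP) lies at the very end of the fingers, on their centre line; the grasp point (between the pads) lies 19 mm behind it; z points along the fingers, y is the line along which they close (so a half turn about z gives the same grasp; the last joint's range is limited). The gripper opens to 93 mm and grips with 3 to 60 N. Pads are 15 mm wide; open, the fingers measure 128 mm over their backs; the gripper's body (75 mm by 188 mm) begins 65 mm behind the grasp point.
Start: joints at [-0.026, 0.615, -0.013, 1.423, 0.008, 1.103, -0.04], TCP at [0.65, 0, 0.219] pointing down, gripper open.
Joint ranges: [-3.12, 3.12], [-0.3, 2.06], [-1.34, 1.32], [0.26, 2.42], [-1.36, 4.5], [0.01, 1.98], [-2.84, 2.84]. Speed limits (rad/s): [2.79, 2.79, 3.14, 3.14, 3.14, 3.14, 3.14].

INTERFACE

Orientations are given as a 3x3 rotation matrix whose columns are the frame's x, y, z axes.
In Python, from rig import readout, cams, r gives the robot as it stands.
- The arm moves only by the tool apply_moves, never from a script. Its argument "motion" is a list that holds one entry, the list of rows, each a list of 6 numbers: the shift along the tool's x, y, z in mm, then the turn, a rotation vector about the tool's x, y, z in rad. A call has 1 to 10 rows; each row shifts and turns the commanded pose from where the row before left it, along the tool's axes as they then stand; what a row does not reach is not made up. A row lasts 1/12 s, in which the tool goes at most 41.7 mm and 7.16 degrees, less where a joint would pass 70% of its speed; a pose out of reach is approached as far as the arm can. A call is refused whole if a number of a shift passes 41.7 or a number of a turn 0.125, either way. A call with a gripper value outside its range is refused whole. "fingers" is the gripper's target within -1 to 1 (fully open at 1, half-way at 0, shut at -1), set as the call begins (left out, the last holds). The fingers move at their own pace and stop on an object; the grip force is fixed at half the most. Time passes only in rows, so rows that do not move let the fingers close. It gives the time, the measured TCP pose, the force, the opening and the grip force at its end, in the units of the state.
- readout.read_state(): the state, without advancing time (a new reading comes with each control period).
- cams.capture(name): name is "scene" or "side" or "wrist"; returns the picture (384x512x3 uint8, blue, green, red); there is no depth.
- cams.get_calibration(name): a dict with "fx", "fy", "cx", "cy" (pixels), "dist_coeffs" ([k1, k2, p1, p2, k3] as OpenCV has them; the pictures are not rectified), "R" (3x3) and "t" (3): a world point X has camera coordinates R X + t. Camera axes: x right, y down, z forward; pixel columns grow to the right and rows downward; lengths in m; the calibration is good to about 2 mm. A picture is of the moment at which its call begins: read the wrist's pose just before it. get_calibration takes no time and is no camera call; for the wrist camera it gives the pose at the moment of the call.
- r.finish_job(): hands the job in; it is judged then, once.
The state is a dict: "time_s": time; "q": joint angles; "dq": joint speeds; "tau": joint torques, N m; "position": TCP position; "tool_rot": TCP orientation; "ft_force": force on the tool from outside, world axes, zero at the start; "wrist_torque": the same for the moment, N m; "gripper_width": opening from 0.0 (shut) to 1.0 (fully open); "grip_force": force on a finger pad.
Only numpy, scipy, OpenCV 4.12 (cv2) and the standard library are available. Lean on these libraries where they do the work, as an engineer would, in place of code of your own. Each camera call takes 0.05 s, during which the arm holds its last target. There are 200 camera calls.

TASK

Push the open door of the taller of the two small grey cabinets fully shut, so that its sprung latch rides over the strike and snaps in. Leave the lower cabinet's door standing open, and do not knock over the dropper bottle inside the tall one.

Things in the scene. Friction and masses are not known exactly. Their poses are not given: they have to be found in the camera images.
- tall_cabinet: the taller of two fixed grey sheet-steel cabinets, 160 wide x 110 deep x 190 mm high (the other is 125 mm high); either may be the left one. Origin on the desk under the middle of the front edge of its box; x points from the front to the back, y to the hinge side (left seen from the robot), z up. The shut door stands in front of the box, from x = -10 mm to 0.
- tall_door (a joint): hinge of the tall cabinet's door, rad: 0 = fully shut, grows as it swings open towards the robot (starts at 0.7 to 1.2). The leaf is 158 wide x 180 high x 10 mm thick, from 8 to 188 mm above the desk. The upright axis lies along the front's left edge seen from the robot; seen from above the door closes counter-clockwise. It turns easily and stays where it is left.
- tall_door_push (a point): good point to push, on the outer face of the tall door: 130 mm from the hinge, 29 mm in from the free edge, 160 mm above the desk, 28 mm below the leaf's top. Moves with the door. x is normal to the leaf, into it (the way to push); y runs to the hinge, z up. The face around is clear; a round steel pull, 20 mm wide and 20 mm proud, sits 53 mm above the desk near the free edge.
- tall_door_hinge (a point): point at the hinged edge of the tall door, in the plane of its outer face, 160 mm above the desk (as tall_door_push). The true hinge axis is upright and lies 5 mm behind it, in the middle of the leaf's thickness. Axes as for tall_door_push.
- tall_latch (a joint): sprung bevelled steel bolt inside the tall door's free edge, m: 0 = fully out, up to 0.011 pressed in. It meets the strike on the cabinet's right wall when the door is about 0.14 rad from shut, is pressed in about 6 mm, and snaps out behind the strike in the last 0.015 rad, then holds the door with 2 mm of play. Riding over takes about 5 N at the push point.
- low_door (a joint): hinge of the lower cabinet's door, rad: 0 = shut, starts at 0.8 to 1.2; to be left open. This cabinet is 160 wide x 110 deep x 125 mm high, otherwise like the tall one, and stands to its left or right.
- oil_bottle: small loose dropper bottle, 33 x 34 x 102 mm, standing on the floor of the tall cabinet (12 mm above the desk) well behind the door; origin under its middle, z up.
Things that resemble listed ones, but are neither listed nor needed, are in the scene too. What is shaped like the oil_bottle but orange, purple or red is not meant.

How it is judged:
By the outcome, as a careful person would: the job done as asked, in the order asked, and still so for the second after the job is handed in, with the robot touching nothing.
It also fails if it takes over 29 s, if anything falls off the work surface, if the arm or the gripper's body presses on something with over 40 N, if the wrist force passes 120 N, or if a joint passes its speed limit or range.

## Working session

There is one attempt and no reset: what is moved stays moved. The work goes in short steps, Python scripts to look and compute and a tool call to move; the robot and the scene stay as the last step left them, time stands still between calls to the robot, and variables do not carry over. Pictures are saved under pics/ and viewed, at most 10 in all, crops included, and the job is handed in when it is done.

Besides the shell and the picture viewer there is one more tool, called after "Request:" as name(argument=value, ...), one argument or row to a line, values as JSON. apply_moves: Moves the arm, as the interface text tells. Its arguments: {"type":"object","properties":{"motion":{"type":"array","items":{"type":"array","items":{"type":"array","items":{"type":"number"}}}},"fingers":{"type":"number"}},"required":["motion"]}

```bash
mkdir -p pics; python3 - <<'E'
from rig import readout,cams,r
import cv2,numpy as np
for n in("scene","side"):
    cv2.imwrite(f"pics/{n}0.png",cams.capture(n)); c=cams.get_calibration(n)
    print(n,c["fx"],c["fy"],c["cx"],c["cy"],c["dist_coeffs"],np.round(c["R"],3).tolist(),np.round(c["t"],3))
s=readout.read_state();print(s["time_s"],s["position"],np.round(s["tool_rot"],3).tolist())
E
```

```text
scene 497.50435213693015 497.50435213693015 253.69217243539177 189.64340702221529 [0.04715387 0.         0.         0.         0.        ] [[0.479, -0.877, 0.022], [-0.507, -0.297, -0.81], [0.717, 0.377, -0.587]] [-0.146  0.422  0.791]
side 438.7155348062223 438.7155348062223 260.50961230109306 189.4277595792684 [-0.15647309  0.          0.          0.          0.        ] [[0.853, -0.521, 0.002], [-0.293, -0.482, -0.826], [0.431, 0.704, -0.564]] [-0.42   0.343  0.636]
0.1 [6.49277961e-01 4.12774470e-06 2.17595747e-01] [[-0.0, 1.0, -0.002], [1.0, 0.0, -0.0], [-0.0, -0.002, -1.0]]
```

View pics/scene0.png

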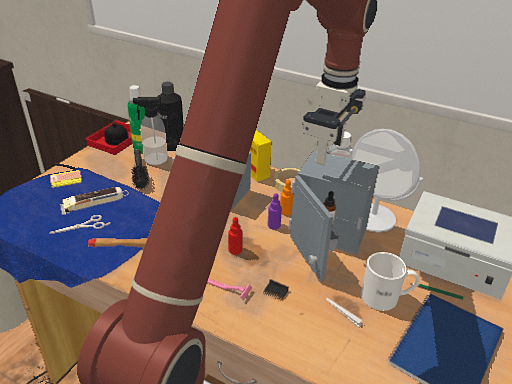

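View pics/side0.png

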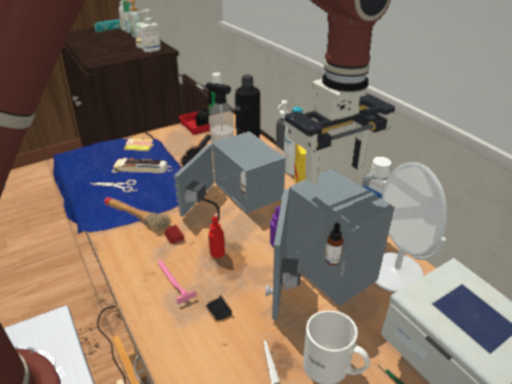

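The tall cabinet is the right one: around (340,200) in scene and (335,235) in side, with its door open towards the robot. The low cabinet is at the left in side, around (245,170). I'll enlarge both crops to read off the corners.

```bash
python3 - <<'E'
import cv2,numpy as np
a=cv2.imread("pics/scene0.png")[140:290,270:400];b=cv2.imread("pics/side0.png")[160:330,255:405]
cv2.imwrite("pics/c1.png",cv2.resize(a,None,fx=4,fy=4,interpolation=cv2.INTER_CUBIC))
cv2.imwrite("pics/c2.png",cv2.resize(b,None,fx=3.5,fy=3.5,interpolation=cv2.INTER_CUBIC))
E
```

```text
(no output)
```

View pics/c1.png

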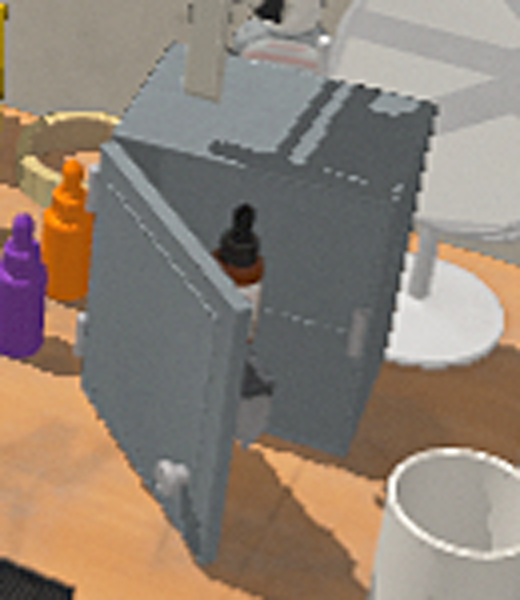

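View pics/c2.png

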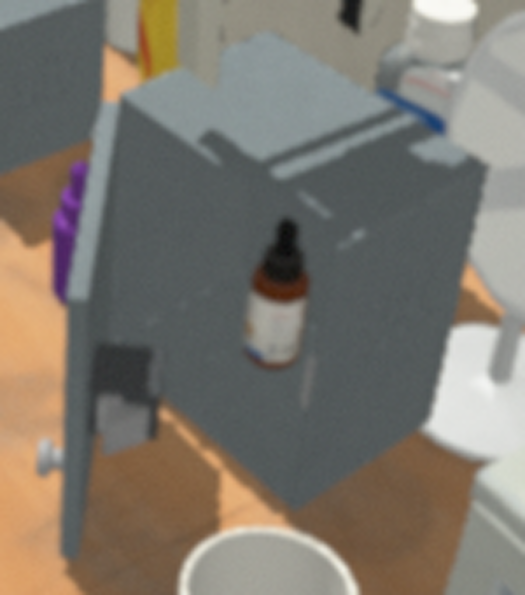

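Scene crop: door top free corner (outer) at about pixel (328,219), hinge corner (296,176), and cabinet top corners (299.5,174), (372,189), (379,166), (314,150). Side crop: free corner (274,243), hinge (282,190), and cabinet corners (290,188), (394,207), (331,169). The bottle stands inside.

```bash
cat >h.py <<'E'
from rig import readout,cams,r
import cv2,numpy as np
def cast(n,px,z):
    c=cams.get_calibration(n);R=np.array(c["R"]);t=np.array(c["t"])
    K=np.array([[c["fx"],0,c["cx"]],[0,c["fy"],c["cy"]],[0,0,1]])
    p=cv2.undistortPoints(np.array([[px]],float),K,np.array(c["dist_coeffs"]))[0,0]
    d=R.T@np.array([*p,1]);o=-R.T@t
    return o+d*(z-o[2])/d[2]
E
python3 - <<'E'
from h import *
for n,l in {"scene":[("freeO",(328,218.75),.188),("freeI",(332.5,216.5),.188),("hinge",(295.75,175.75),.188),("freebot",(321.2,281.2),.008),("FL",(299.5,174.2),.19),("FR",(372,188.7),.19),("BR",(379.2,166.2),.19),("BL",(313.7,150.5),.19)],
 "side":[("freeO",(274.4,243.4),.188),("freeI",(280.7,243.4),.188),("hinge",(282,190),.188),("freebot",(273,319),.008),("FL",(289.9,187.7),.19),("BR",(394.4,207),.19),("BL",(330.7,169),.19),("mug_top",(320,318),.09),("botFR",(339,305),0)]}.items():
    for a,p,z in l: print(n,a,np.round(cast(n,p,z),3))
E
```

```text
scene freeO [ 0.463 -0.076  0.188]
scene freeI [ 0.474 -0.081  0.188]
scene hinge [0.568 0.043 0.188]
scene freebot [ 0.469 -0.078  0.008]
scene FL [0.575 0.037 0.19 ]
scene FR [ 0.603 -0.12   0.19 ]
scene BR [ 0.697 -0.107  0.19 ]
scene BL [0.684 0.049 0.19 ]
side freeO [ 0.473 -0.072  0.188]
side freeI [ 0.482 -0.078  0.188]
side hinge [0.565 0.044 0.188]
side freebot [ 0.473 -0.075  0.008]
side FL [0.58 0.04 0.19]
side BR [ 0.704 -0.105  0.19 ]
side BL [0.687 0.053 0.19 ]
side mug_top [ 0.5   -0.168  0.09 ]
side botFR [ 0.601 -0.108  0.   ]
```

Request:
apply_moves(
  motion=[
    [[-4,-33,0,0,0,0],[-4,-33,0,0,0,0],[-4,-33,0,0,0,0],[-4,-33,0,0,0,0],[-4,-34,0,0,0,0],[-5,-34,0,0,0,0],[0,0,0,0,0,0],[0,0,0,0,0,0]],
  ],
  fingers=-1,
)

```text
time_s: 0.77
position: [0.4481, -0.0253, 0.2186]
tool_rot: [[0.001, 1.0, -0.001], [1.0, -0.001, -0.0], [-0.0, -0.001, -1.0]]
ft_force: [0.9, -0.3, -0.2]
gripper_width: 0.472
grip_force: 0.0
```

```bash
python3 - <<'E'
from h import *
print("mirror base",cast("side",(398,272),0),cast("scene",(380,218),0))
s=readout.read_state();print(s["time_s"],s["position"],s["ft_force"],s["gripper_width"],np.round(s["q"],2))
cv2.imwrite("pics/s1.png",cams.capture("scene"))
E
```

```text
mirror base [ 0.76189664 -0.10604492  0.        ] [ 0.75968444 -0.12253976  0.        ]
0.7667 [ 0.44810965 -0.02533486  0.21863388] [ 0.87205002 -0.33630608 -0.20364743] 0.47214022263438765 [ 0.02  0.31 -0.02  1.97  0.01  0.86 -0.  ]
```

View pics/s1.png

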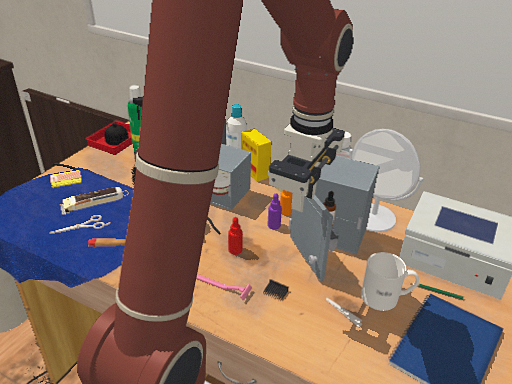

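The gripper is now above and in front of the open door, and the mirror at x≈0.76 is out of the way. I'll close the fingers and go down.

Request:
apply_moves(
  motion=[
    [[0,0,0,0,0,0],[0,0,0,0,0,0],[0,0,0,0,0,0],[0,0,0,0,0,0],[0,0,17,0,0,0],[0,0,17,0,0,0],[0,0,17,0,0,0],[0,0,17,0,0,0],[0,0,0,0,0,0],[0,0,0,0,0,0]],
  ],
  fingers=-1,
)

```text
time_s: 1.65
position: [0.4498, -0.0249, 0.1502]
tool_rot: [[-0.0, 1.0, -0.002], [1.0, 0.0, 0.0], [0.0, -0.002, -1.0]]
ft_force: [0.2, 0.0, -0.2]
gripper_width: 0.006
grip_force: 0.0
```

Request:
apply_moves(
  motion=[
    [[-8,11,0,0,0,0],[-8,12,0,0,0,0],[-10,10,0,0,0,0],[-9,11,0,0,0,0],[-8,11,0,0,0,0],[-8,11,0,0,0,0],[-4,10,0,0,0,0],[-4,10,0,0,0,0],[-3,10,0,0,0,0],[0,0,0,0,0,0]],
  ],
)

```text
time_s: 2.48
position: [0.5484, -0.0875, 0.1519]
tool_rot: [[0.0, 1.0, 0.004], [1.0, -0.0, -0.0], [-0.0, 0.004, -1.0]]
ft_force: [-0.4, 0.0, 0.1]
gripper_width: 0.011
grip_force: 0.0
```

```bash
python3 - <<'E'
from h import *
a=cams.capture("scene")[120:320,230:430];b=cams.capture("side")[130:330,230:430]
cv2.imwrite("pics/s2.png",np.hstack([cv2.resize(x,(400,400)) for x in(a,b)]))
E
```

```text
(no output)
```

View pics/s2.png

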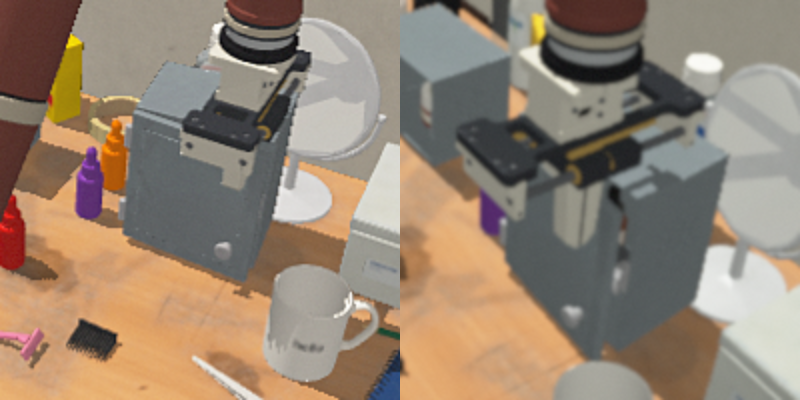

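The door is nearly shut, with a gap of about 0.15 rad left at the right edge (side crop, about (615,230)). The fingers are on the leaf near its free edge. I'll push slowly over the latch.

Request:
apply_moves(
  motion=[
    [[0,4,0,0,0,0],[0,4,0,0,0,0],[0,4,0,0,0,0],[0,3,0,0,0,0],[0,3,0,0,0,0],[0,0,0,0,0,0]],
  ],
)

```text
time_s: 3.08
position: [0.565, -0.0868, 0.1506]
tool_rot: [[-0.0, 1.0, 0.001], [1.0, 0.0, 0.0], [0.0, 0.001, -1.0]]
ft_force: [0.4, -0.2, -0.0]
gripper_width: 0.01
grip_force: 0.2
```

Request:
apply_moves(
  motion=[
    [[0,2,0,0,0,0],[0,2,0,0,0,0],[0,1,0,0,0,0],[0,0,0,0,0,0]],
  ],
)

```text
time_s: 3.42
position: [0.5651, -0.0868, 0.1505]
tool_rot: [[-0.0, 1.0, -0.009], [1.0, 0.0, 0.001], [0.001, -0.009, -1.0]]
ft_force: [-9.2, 0.3, 7.4]
gripper_width: 0.001
grip_force: 4.8
```

Request:
apply_moves(
  motion=[
    [[0,2,0,0,0,0],[0,2,0,0,0,0],[0,0,0,0,0,0]],
  ],
)

```text
time_s: 3.67
position: [0.565, -0.0868, 0.1506]
tool_rot: [[0.0, 1.0, -0.018], [1.0, -0.0, 0.001], [0.001, -0.018, -1.0]]
ft_force: [-17.0, 1.2, 14.8]
gripper_width: 0.007
grip_force: 8.9
```

```bash
python3 - <<'E'
from h import *
a=cams.capture("scene")[120:320,230:430];b=cams.capture("side")[130:330,230:430]
cv2.imwrite("pics/s3.png",np.hstack([cv2.resize(x,(400,400),interpolation=2) for x in(a,b)]))
E
```

```text
(no output)
```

View pics/s3.png

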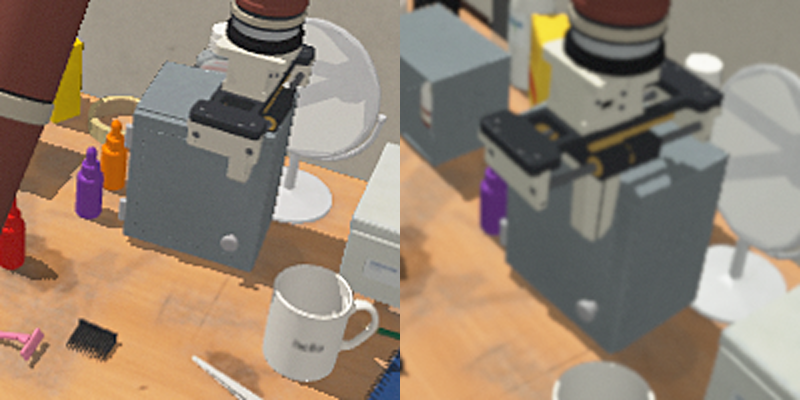

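The leaf is flush with the box and hits a firm stop at 17 N, well above the latch's 5 N. I'll back off and check that it stays shut.

Request:
apply_moves(
  motion=[
    [[0,-10,0,0,0,0],[0,-15,0,0,0,0],[0,-20,0,0,0,0],[0,-25,0,0,0,0],[0,-25,0,0,0,0],[0,-20,0,0,0,0],[0,0,0,0,0,0],[0,0,0,0,0,0],[0,0,0,0,0,0]],
  ],
)

```text
time_s: 4.52
position: [0.4601, -0.0869, 0.1511]
tool_rot: [[-0.0, 1.0, 0.003], [1.0, 0.0, -0.0], [-0.0, 0.003, -1.0]]
ft_force: [0.5, -0.9, -0.1]
gripper_width: 0.005
grip_force: 0.0
```

```bash
python3 - <<'E'
from h import *
a=cams.capture("scene")[120:320,230:430];b=cams.capture("side")[110:310,190:390]
cv2.imwrite("pics/s4.png",np.hstack([cv2.resize(x,(400,400),interpolation=2) for x in(a,b)]))
E
```

```text
(no output)
```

View pics/s4.png

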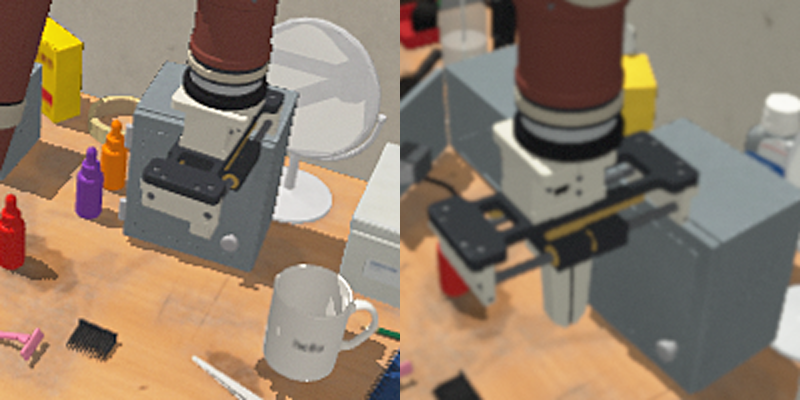

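The tall door stays shut and flush after release (pull at (229,242) as when pressed). The low door still stands open on the left, and the arm touches nothing.

```bash
python3 -c "
from rig import r
print(r.finish_job())"
```

```text
the job is handed in; nothing more can be done
None
```

The tall cabinet's door is shut and stayed flush after I backed the arm off, the low door still stands open, and the job is handed in; I didn't see the latch itself snap in, and the bottle can't be seen behind the shut door, but nothing reached inside the cabinet.

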